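Press a pin into a table-leg joint

ROBOT

A 6-joint arm with a two-finger parallel gripper is mounted at the origin on the work surface. World frame = base frame: x ahead of the robot, y to its left, z up, the work surface at z = 0. Lengths are in m, angles in degrees, forces in N, time in s.
With the tool pointing down it reaches from about 0.4 to 0.825 m from the base axis. Payload 7 kg.
Tool frame: the origin (TCP) lies midway between the tips of the shut fingers; the grasp point (between the pads) lies 19 mm behind it; z points along the fingers, y is the direction in which the jaws open and shut (so a half turn about z gives the same grasp; the last joint's range is limited). The gripper opens to 88 mm and grips with 3 to 60 N. Pads are 19 mm wide; open, the fingers measure 130 mm over their backs; the gripper's body (78 mm by 193 mm) begins 47 mm behind the grasp point.
Start: joints at [92.997, 20.546, 0.682, 0, -70.136, -16.507], TCP at [0.158, 0.656, 0.227] pointing down, gripper open.
Joint ranges: [-176.03, 176.03], [-82.01, 121.73], [-58.28, 71.71], [-173.87, 95.51], [-174.79, -0.11], [-173.66, 173.66]. Speed limits (degrees/s): [136.94, 136.94, 172.46, 180, 180, 180].

INTERFACE

Orientations are given as [roll, pitch, yaw] about the fixed x, y, z axes, in that order (R = Rz(yaw) Ry(pitch) Rx(roll)).
In Python, from plant import sensors, cams, job gives the robot as it stands.
- The arm moves only by the tool move_arm, never from a script. Its argument "commands" is a list of rows, each a list of 7 numbers: the finger opening in cm, from 0 to 8.76, then the shift along the tool's x, y, z in cm, then the turn, a rotation vector about the tool's x, y, z in rad. In form: [[hand, x, y, z, wx, wy, wz], ...]. A call has exactly 8 rows; each row is the pose to reach, as a shift and turn from the pose commanded when the call began, along the tool's axes at that moment; what a row does not reach only later rows make up. A row lasts 1/8 s, in which the tool goes at most 62.5 mm and 10.7 degrees, less where a joint would pass 70% of its speed; a pose out of reach is approached as far as the arm can. A call with a gripper value outside its range is refused whole. The fingers move at their own pace and stop on an object; the grip force is fixed at half the most. Time passes only in rows, so rows that repeat a pose let the fingers close, or fill a call up. It gives the time, the measured TCP pose, the force and the opening at its end, in the units of the state.
- sensors.get_obs(): the state, without advancing time (a new reading comes with each control period).
- cams.snapshot(name): name is "side" or "top" or "wrist"; returns a dict with "frame" (420x560x3 uint8, red, green, blue), "camera_matrix" (3x3 intrinsics, pixels), "dist_coeffs" ([k1, k2, p1, p2, k3] as OpenCV has them; the pictures are not rectified), "R" (3x3) and "t" (3): a world point X has camera coordinates R X + t. Camera axes: x right, y down, z forward; pixel columns grow to the right and rows downward; lengths in m; the calibration is good to about 2 mm. A picture is of the moment at which its call begins. There is no depth.
- job.close_job(): hands the job in, once; it reports no verdict.
The state is a dict: "clock": time; "joint_pos": joint angles; "qvel": joint speeds; "tau": joint torques, N m; "tool_pos": TCP position; "orientation": TCP orientation; "force": force on the tool from outside, world axes, zero at the start; "moment": the same for the moment, N m; "opening": finger opening in m.
Only numpy, scipy, OpenCV 4.12 (cv2) and the standard library are available. Lean on these libraries where they do the work, as an engineer would, in place of code of your own. Each camera call takes 0.05 s, during which the arm holds its last target.

TASK

The lever press on the bench is set up to pin a table-leg joint: while the safety catch still locks the lever upright, take the pale dowel from the dowel block, stand it in the hole in the leg and let go of it. Then flip the red-handled catch up and back off the lever, and pull the black-ball lever down until its foot has driven the dowel fully home. Finish while still holding the lever down with firm pressure on the dowel (do not let go), and leave the dark dowel, glue bottle, stain pot and mallet where they are.

Things in the scene. Friction and masses are not known exactly. Their poses are not given: they have to be found in the camera images.
- press: green cast bench lever press, base plate 290 x 130 x 12 mm, bolted to the bench; origin on the bench directly under the axis of the dowel hole; its x axis points from the hole to the lever's hinge column, z up. Clamped on it: an oak table leg 50 x 50 mm (top face 62 mm above the bench) that runs 220 mm to the press's +y and 55 mm to -y of the hole, and a paler apron board (top 48 mm above the bench) that runs 150 mm from the hole to the press's -x
- hole (a point): centre of the mouth of the vertical dowel hole, in the top face of the leg; 13.6 mm wide with a small chamfer, 50 mm deep. A 12 mm dowel drops in freely for the first 25 mm and there rests on the tight part of the bore; from there it takes about 12 N straight down to drive it, to the full 50 mm where it stops solid
- dowel_center (a point): centre of the pale beech dowel, 12 mm diameter, 60 mm long, standing upright in a hole of the dowel block (35 to 40 mm of it in the open); its z axis runs along the dowel, chamfered foot down. Fully home it stands 10 mm proud of the leg
- dark_dowel_center (a point): centre of the dark walnut dowel, same size, standing in another hole of the same block; not used
- rack: grey dowel block fixed to the bench, 70 (x) x 170 (y) x 45 mm high, with three dowel holes 20 mm deep along its y axis at -55, 0 and +55 mm; origin under its centre
- catch (a joint): angle of the safety catch, rad: 0 = down, its hook lying in front of a stud on the lever so that the lever cannot be pulled; grows as the catch is swung up and back (towards the press's +x), limit 1.7. The lever is free above about 0.5; flipped properly up and back means beyond 0.8. Its pivot is stiff (under 2 N at the handle) and it stays where it is put
- catch_handle (a point): middle of the catch's red handle, a level round bar of 16 mm diameter and 68 mm length along the press's y axis, sticking out on the press's -y side; free all round, it can be pinched from above and carried round, or pushed
- catch_pivot (a point): point on the axis (along the press's y) about which the catch turns, level with the middle of the handle: with the catch down the handle is 75 mm from it towards the press's -x and 30 mm above it; the handle travels round it up and over towards +x
- lever (a joint): angle of the lever, rad: 0 = upright, 1.57 = pulled down level. The foot meets a dowel that stands ready at about 1.3, and the dowel is fully home at about 1.57; end of travel 1.63
- lever_ball (a point): centre of the black ball grip, 34 mm diameter, at the end of the lever 205 mm from the hinge; with the lever upright it stands 310 mm above the bench over the hinge, with the lever level it is 105 mm above the bench. A return spring lifts the lever when it is let go: pulling takes 2 to 5 N at the ball, driving the dowel about 10 N; when the dowel is home it takes another 5 to 15 N to press firmly on it
- lever_hinge (a point): centre of the lever's hinge, whose axis lies along the press's y, 110 mm from the hole towards the press's +x, 105 mm above the bench. The lever swings from upright towards the press's -x and down; a white foot 32 mm wide under it comes down on the hole
- stain_pot_center (a point): centre of a brown plastic stain pot, 84 mm wide, 100 mm high; leave alone
- glue_center (a point): centre of a yellow glue bottle, 60 mm wide, 150 mm high; leave alone
- mallet_center (a point): centre of the head of a wooden mallet lying on the bench, head 60 x 110 x 60 mm, handle 190 mm long along its -x; leave alone

How it is judged:
By the outcome, as a careful person would: the job done as asked, in the order asked, and still so for the second after the job is handed in, while the arm keeps its last pose, push and grip.
It also fails if it takes over 72 s, if anything falls off the work surface, if the arm or the gripper's body presses on something with over 40 N, if the wrist force passes 120 N, or if a joint passes its speed limit or range.

## Working session

There is one attempt and no reset: what is moved stays moved. The work goes in short steps, Python scripts to look and compute and a tool call to move; the robot and the scene stay as the last step left them, time stands still between calls to the robot, and variables do not carry over. Pictures are saved under pics/ and viewed, and the job is handed in when it is done.

Besides the shell and the picture viewer there is one more tool, called by a JSON object that holds its "method" and its "body". move_arm: Moves the arm, as the interface text tells. Its arguments: {"type":"object","properties":{"commands":{"type":"array"}},"required":["commands"]}

```bash
mkdir -p pics; ls; cat > h.py <<'E'
import numpy as np, cv2
from scipy.spatial.transform import Rotation as Ro
from plant import sensors,cams,job
def snap(n,f):
    s=cams.snapshot(n); cv2.imwrite('pics/'+f+'.png',s['frame'][:,:,::-1]); np.savez('pics/'+f+'.npz',**{k:np.array(v) for k,v in s.items()}); return s
def load(f): return np.load('pics/'+f+'.npz')
def crop(f,x0,y0,x1,y1,k,o):
    im=cv2.imread('pics/'+f+'.png')[y0:y1,x0:x1]; cv2.imwrite('pics/'+o+'.png',cv2.resize(im,None,fx=k,fy=k,interpolation=cv2.INTER_CUBIC))
def ray(s,uv):
    p=cv2.undistortPoints(np.array([[uv]],float),s['camera_matrix'],s['dist_coeffs'])[0,0]
    return -s['R'].T@s['t'], s['R'].T@np.array([p[0],p[1],1.])
def atz(s,uv,z):
    c,d=ray(s,uv); return c+d*(z-c[2])/d[2]
def tri(L):
    A=np.zeros((3,3));b=np.zeros(3)
    for s,uv in L:
        c,d=ray(s,uv); d=d/np.linalg.norm(d);P=np.eye(3)-np.outer(d,d);A+=P;b+=P@c
    x=np.linalg.solve(A,b); return x,[proj(s,x)-np.array(uv) for s,uv in L]
def proj(s,X):
    return cv2.projectPoints(np.array([X],float),cv2.Rodrigues(s['R'])[0],s['t'],s['camera_matrix'],s['dist_coeffs'])[0].reshape(2)
E
python3 - <<'E'
from h import *
np.set_printoptions(precision=4,suppress=True)
print(sensors.get_obs())
for n in ['side','top','wrist']:
    s=snap(n,n+'0'); print(n,-s['R'].T@s['t'])
E
```

```text
pics
{'clock': 0.0, 'joint_pos': array([ 92.9975,  20.5915,   0.6328,  -0.0219, -70.1345, -16.5077]), 'qvel': array([-0.017 ,  0.0686, -0.0711, -0.0197, -0.0332,  0.0521]), 'tau': array([  0.0005, -58.2718,  29.3063,   6.9977,   0.0071,  -0.0001]), 'tool_pos': array([0.1576, 0.6558, 0.2256]), 'orientation': array([179.9049,  -0.0067, -13.5177]), 'force': array([-1.0567, -0.0307,  0.2651]), 'moment': array([-0.0391, -0.0389, -0.0535]), 'opening': 0.08800215080958441}
side [ 0.3213 -0.8841  0.8392]
top [0.2652 0.0136 1.4188]
wrist [0.2352 0.6369 0.383 ]
```

View pics/side0.png

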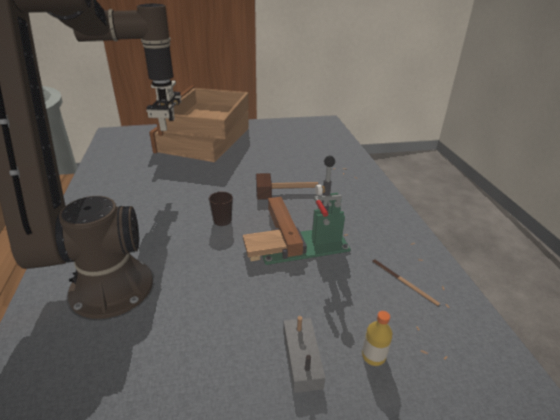

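View pics/top0.png

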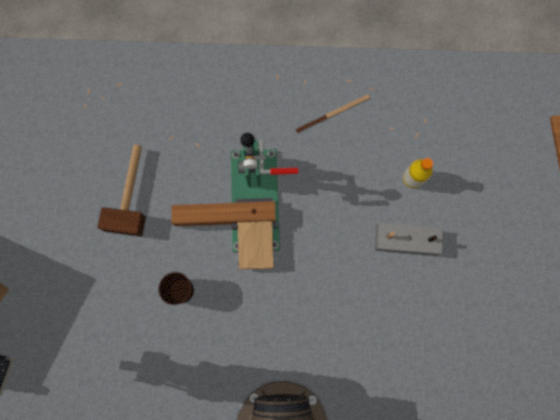

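View pics/wrist0.png

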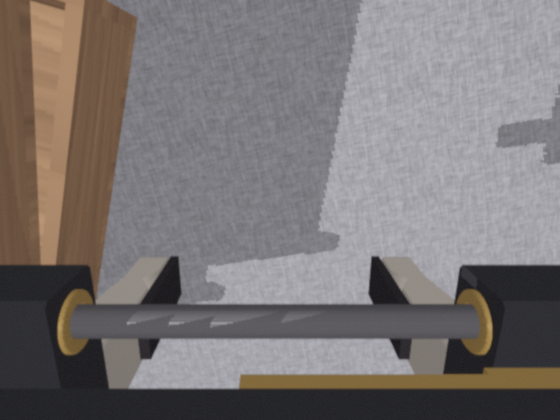

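```bash
python3 - <<'E'
from h import *
crop('top0',160,110,310,285,4.5,'tp'); crop('top0',360,140,460,270,5,'tr'); crop('side0',235,145,365,265,6,'sp'); crop('side0',270,300,400,400,6,'sr')
im=cv2.imread('pics/tp.png');print(im.shape)
E
```

```text
(788, 675, 3)
```

View pics/tp.png

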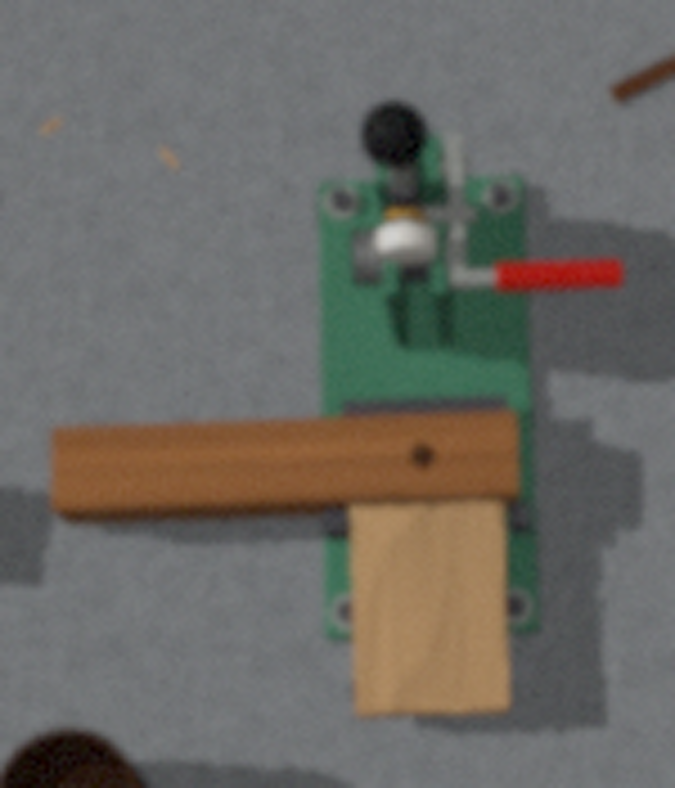

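View pics/tr.png

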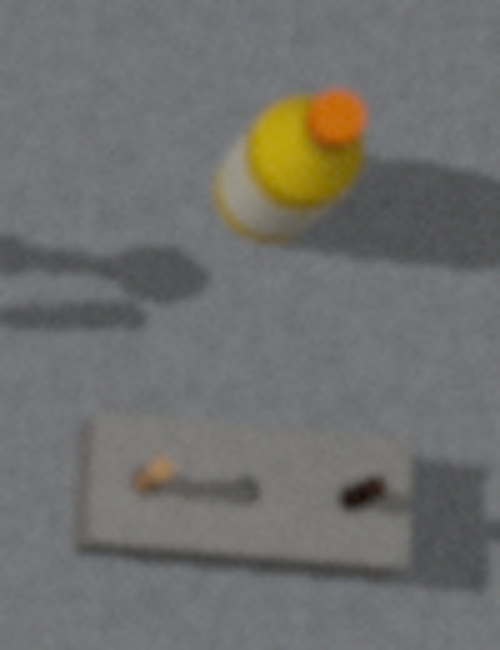

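View pics/sp.png

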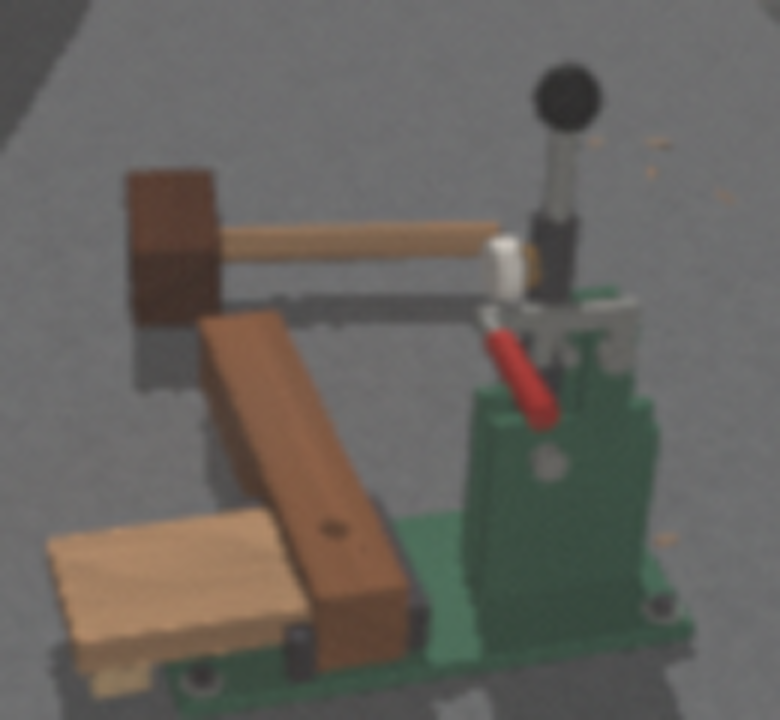

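View pics/sr.png

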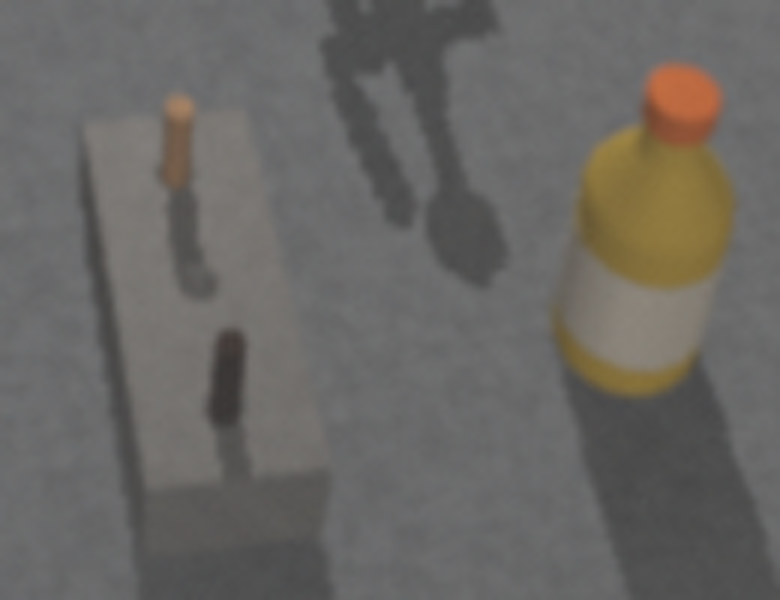

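```bash
python3 - <<'E'
from h import *
np.set_printoptions(precision=4,suppress=True)
T=load('top0');S=load('side0')
def ct(x0,y0,k,p): return [(p[0]+.5)/k-.5+x0,(p[1]+.5)/k-.5+y0]
tp=lambda *p:(T,ct(160,110,4.5,p)); tr=lambda *p:(T,ct(360,140,5,p)); sp=lambda *p:(S,ct(235,145,6,p)); sr=lambda *p:(S,ct(270,300,6,p))
for n,a,b in [('hole',tp(423,456),sp(335,528)),('ball',tp(394,133),sp(568,97)),('handle',tp(561,273),sp(523,380)),('hin',tp(500,275),sp(496,340)),('hout',tp(623,272),sp(545,415)),('dtop',tr(165,467),sr(179,103)),('dbase',tr(142,485),sr(176,187)),('ddark',tr(376,488),sr(232,334)),
 ('leg+y near',tp(53,510),sp(202,362)),]:
    x,e=tri([a,b]); print(n,x,np.concatenate(e))
h=atz(*tp(423,456),.062); print('hole top',h, 'side',atz(*sp(335,528),.062))
# leg end corners top face
for p in [(53,430),(52,508),(519,410),(519,494)]: print('leg',atz(*tp(*p),.062))
for p in [(320,178),(521,178),(538,632),(327,636)]: print('base',atz(*tp(*p),.012))
for p in [(90,417),(414,440),(411,567),(80,545)]: print('rack',atz(*tr(*p),.045))
print('dtop',atz(*tr(165,467),.083),atz(*sr(179,103),.083)); print('dbase',atz(*tr(142,485),.045),atz(*sr(176,187),.045))
E
```

```text
hole [0.5524 0.0913 0.0618] [ 0.0127 -0.1237 -0.0998  0.0218]
ball [0.6629 0.0985 0.3103] [-0.0306  0.176   0.1306 -0.038 ]
handle [0.6248 0.0132 0.2035] [-0.0228  0.1481  0.1213 -0.031 ]
hin [0.6209 0.0461 0.206 ] [-0.0796  0.5418  0.4327 -0.1109]
hout [ 0.6259 -0.0201  0.2057] [-0.0134  0.0842  0.0707 -0.0181]
dtop [ 0.4988 -0.2715  0.0889] [-0.0189  0.233   0.2432 -0.0526]
dbase [ 0.4993 -0.2706  0.0349] [ 0.0143 -0.1864 -0.1957  0.0418]
ddark [ 0.4926 -0.3801  0.0893] [ 0.0237 -0.2906 -0.3337  0.0718]
leg+y near [0.5178 0.3152 0.0254] [-0.0508  0.5931  0.4233 -0.0869]
hole top [0.552  0.0913 0.062 ] side [0.5527 0.0911 0.062 ]
leg [0.5608 0.311  0.062 ]
leg [0.5139 0.308  0.062 ]
leg [0.5817 0.0356 0.062 ]
leg [0.5309 0.0339 0.062 ]
base [0.7392 0.1665 0.012 ]
base [0.7432 0.0401 0.012 ]
base [0.4564 0.0203 0.012 ]
base [0.45   0.1473 0.012 ]
rack [ 0.5331 -0.2411  0.045 ]
rack [ 0.526  -0.4144  0.045 ]
rack [ 0.4576 -0.4103  0.045 ]
rack [ 0.4638 -0.2352  0.045 ]
dtop [ 0.5005 -0.2728  0.083 ] [ 0.4996 -0.2667  0.083 ]
dbase [ 0.4971 -0.2685  0.045 ] [ 0.4975 -0.2783  0.045 ]
```

```bash
cat >> h.py <<'E'
def plan(pos,yaw,n=8,start=None):
    o=sensors.get_obs() if start is None else start
    p=np.array(o['tool_pos']);R0=Ro.from_euler('xyz',o['orientation'],degrees=True)
    R1=Ro.from_euler('xyz',[180,0,yaw],degrees=True)
    d=R0.inv().apply(np.array(pos)-p)*100; w=(R0.inv()*R1).as_rotvec()
    print('shift cm',np.round(d,2),'rot',np.round(w,3),'dist',np.round(np.linalg.norm(d),1),'rotdeg',np.round(np.degrees(np.linalg.norm(w)),1))
    return dict(tool_pos=np.array(pos),orientation=[180,0,yaw])
E
python3 - <<'E'
from h import *
a=plan([.44,.17,.23],-95)
plan([.498,-.2705,.16],-176,start=a)
E
```

```text
shift cm [38.81 40.65 -0.36] rot [ 1.000e-03 -1.000e-03  1.422e+00] dist 56.2 rotdeg 81.5
shift cm [43.38 -9.62  7.  ] rot [-0.    -0.     1.414] dist 45.0 rotdeg 81.0
```

{"method": "move_arm", "body": {"commands": [[8.76,4,4.2,0,0,0,0.17],[8.76,8.2,8.6,0,0,0,0.35],[8.76,12.5,13.1,-0.2,0,0,0.53],[8.76,16.8,17.6,-0.2,0,0,0.71],[8.76,21.1,22.1,-0.3,0,0,0.89],[8.76,25.4,26.6,-0.4,0,0,1.07],[8.76,29.7,31.1,-0.4,0,0,1.25],[8.76,34,35.6,-0.4,0,0,1.42]]}}

```text
clock: 1.15
tool_pos: [0.4056, 0.2289, 0.2308]
orientation: [-180.0, 0.0, -95.2]
force: [1.4, 1.2, 0.3]
opening: 0.0877
```

```bash
python3 - <<'E'
from h import *
a=plan([.498,-.2705,.16],-176)
E
```

```text
shift cm [ 48.9  -13.69   7.06] rot [0.000e+00 1.000e-03 1.411e+00] dist 51.3 rotdeg 80.8
```

{"method": "move_arm", "body": {"commands": [[8.76,5.8,-1.6,0,0,0,0.17],[8.76,11.8,-3.3,0.5,0,0,0.35],[8.76,17.8,-5,1,0,0,0.53],[8.76,23.8,-6.7,2,0,0,0.71],[8.76,29.8,-8.4,3,0,0,0.89],[8.76,35.8,-10.1,4,0,0,1.07],[8.76,41.8,-11.8,5.5,0,0,1.25],[8.76,47.8,-13.4,7,0,0,1.41]]}}

```text
clock: 2.15
tool_pos: [0.4973, -0.2542, 0.1614]
orientation: [-180.0, 0.0, -176.0]
force: [0.3, 1.4, 0.4]
opening: 0.0876
```

```bash
python3 - <<'E'
from h import *
for n in ['wrist']:
    snap(n,n+'1')
snap('top','top1')
a=plan([.498,-.2705,.10],-176)
s=load('wrist1'); print(proj(s,[.498,-.2705,.085]),proj(s,[.498,-.2705,.045]),proj(s,sensors.get_obs()['tool_pos']))
E
```

```text
shift cm [-0.12 -1.41  5.9 ] rot [ 0.001 -0.004 -0.004] dist 6.1 rotdeg 0.3
[250.53377842 221.51300391] [253.76145084 204.53261951] [271.01997405 270.66467454]
```

View pics/wrist1.png

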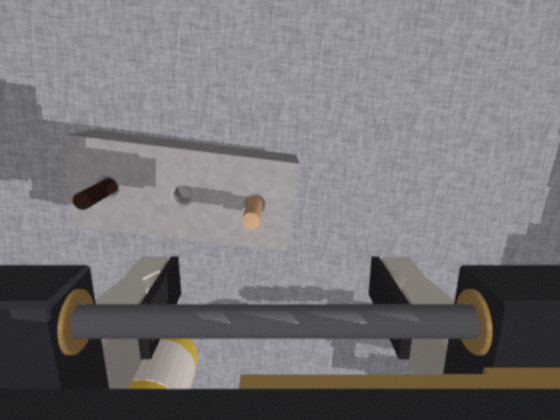

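{"method": "move_arm", "body": {"commands": [[8.76,-0.1,-1.4,2,0,0,0],[8.76,-0.1,-1.45,5,0,0,0],[8.76,-0.1,-1.45,8,0,0,0],[8.76,-0.1,-1.45,10,0,0,0],[8.76,-0.1,-1.45,10.5,0,0,0],[8.76,-0.1,-1.45,10.5,0,0,0],[5,-0.1,-1.45,10.5,0,0,0],[3,-0.1,-1.45,10.5,0,0,0]]}}

```text
clock: 3.25
tool_pos: [0.4998, -0.2665, 0.0576]
orientation: [-180.0, 0.1, -175.6]
force: [-0.6, 0.2, -0.4]
opening: 0.0728
```

```bash
python3 - <<'E'
from h import *
snap('wrist','wrist2')
print(sensors.get_obs()['tool_pos'],proj(load('wrist2'),[.498,-.2705,.085]))
a=plan([.498,-.2705,.054],-176)
E
```

```text
[ 0.49967759 -0.26648322  0.05751069] [266.12063674 302.98963817]
shift cm [ 0.2  -0.39  0.35] rot [-0.     0.001  0.006] dist 0.6 rotdeg 0.4
```

View pics/wrist2.png

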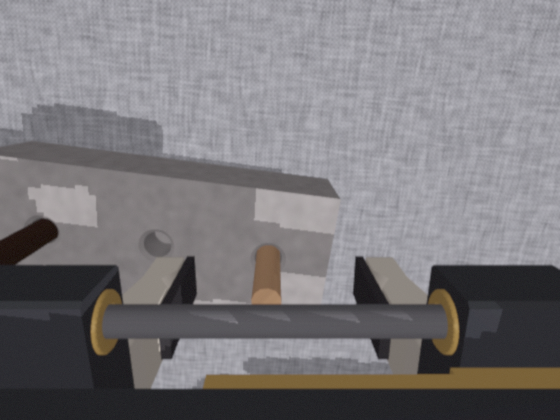

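{"method": "move_arm", "body": {"commands": [[8,0.2,-0.4,0.35,0,0,0],[7,0.2,-0.4,0.35,0,0,0],[7,0.2,-0.4,0.35,0,0,0],[5,0.2,-0.4,0.35,0,0,0],[3,0.2,-0.4,0.35,0,0,0],[1,0.2,-0.4,0.35,0,0,0],[0.4,0.2,-0.4,0.35,0,0,0],[0.4,0.2,-0.4,0.35,0,0,0]]}}

```text
clock: 4.3
tool_pos: [0.4976, -0.2706, 0.0533]
orientation: [-180.0, -0.0, -175.7]
force: [-0.3, -0.9, -0.0]
opening: 0.0254
```

{"method": "move_arm", "body": {"commands": [[0.4,0,0,0,0,0,0],[0.4,0,0,0,0,0,0],[0.4,0,0,-1,0,0,0],[0.4,0,0,-3,0,0,0],[0.4,0,0,-6,0,0,0],[0.4,0,0,-9,0,0,0],[0.4,0,0,-11,0,0,0],[0.4,0,0,-11,0,0,0]]}}

```text
clock: 5.3
tool_pos: [0.4987, -0.2709, 0.1657]
orientation: [-179.9, 0.2, -175.6]
force: [-0.0, 1.0, -0.5]
opening: 0.0114
```

```bash
python3 - <<'E'
from h import *
snap('wrist','wrist3'); snap('side','side3')
print(sensors.get_obs())
a=plan([.552,.0913,.17],-176)
crop('side3',220,210,400,345,4.4,'s3')
E
```

```text
{'clock': 5.4, 'joint_pos': array([-8.73984862e+00,  1.32400407e+01, -1.83654146e+01, -1.57972015e-02,
       -5.83732645e+01, -7.69167837e+01]), 'qvel': array([-0.0638034 ,  0.98697861, -0.73850362, -0.10222041,  0.13389556,
        0.0262751 ]), 'tau': array([ 2.22051248e-02, -4.65743959e+01,  2.72727907e+01,  6.51750058e+00,
       -8.64933408e-02,  1.06097115e-03]), 'tool_pos': array([ 0.49741927, -0.27043339,  0.16336546]), 'orientation': array([ 1.79991712e+02,  2.37723750e-02, -1.75664915e+02]), 'force': array([ 0.69393109,  0.21632191, -0.88042346]), 'moment': array([ 0.07995771, -0.11951752,  0.0574949 ]), 'opening': 0.011247525879160553}
shift cm [-8.18 35.66 -0.65] rot [0.    0.    0.006] dist 36.6 rotdeg 0.3
```

View pics/wrist3.png

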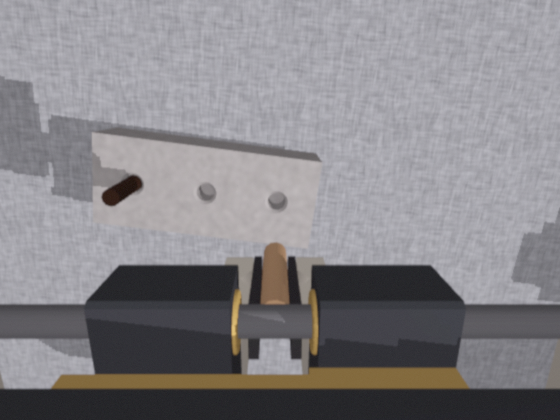

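View pics/s3.png

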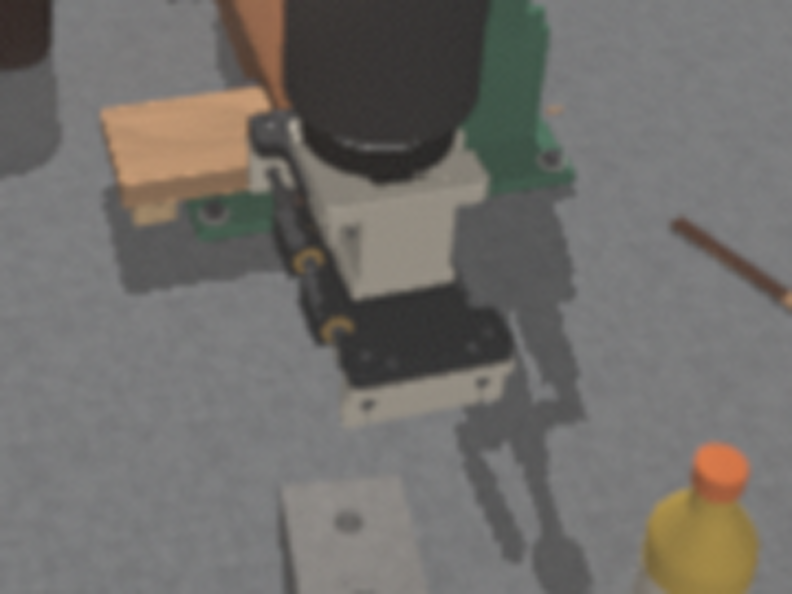

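{"method": "move_arm", "body": {"commands": [[0.4,0,4,0,0,0,0],[0.4,-1,10,0,0,0,0],[0.4,-2.5,16,0,0,0,0],[0.4,-4,22,0,0,0,0],[0.4,-5.5,28,-0.2,0,0,0],[0.4,-7,33,-0.5,0,0,0],[0.4,-8.2,35.6,-0.5,0,0,0],[0.4,-8.2,35.6,-0.5,0,0,0]]}}

```text
clock: 6.4
tool_pos: [0.5526, 0.092, 0.1671]
orientation: [-180.0, -0.1, -175.5]
force: [0.3, 0.2, -0.3]
opening: 0.0112
```

```bash
python3 - <<'E'
from h import *
snap('wrist','wrist4'); snap('side','side4');s=snap('top','top4')
print(sensors.get_obs()['tool_pos'],sensors.get_obs()['force'])
a=plan([.552,.0913,.102],-176)
crop('side4',220,130,400,265,4.4,'s4')
w=load('wrist4');print(proj(w,[.552,.0913,.062]))
E
```

```text
[0.55187133 0.08966457 0.16754296] [-0.0982248   0.20125097 -0.0303334 ]
shift cm [-0.04  0.17  6.55] rot [-0.001 -0.002  0.005] dist 6.6 rotdeg 0.3
[274.58195304 208.91524881]
```

View pics/wrist4.png

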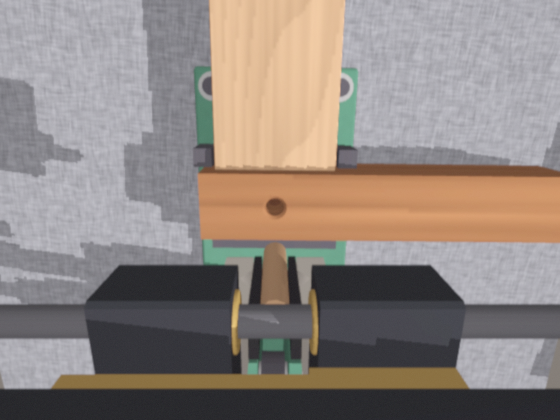

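View pics/s4.png

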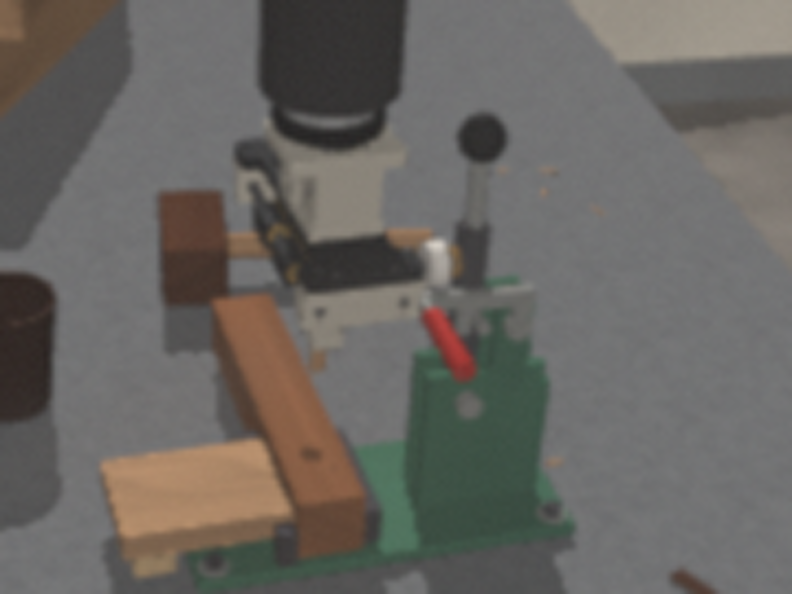

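```bash
python3 - <<'E'
from h import *
crop('wrist4',235,180,325,310,6,'w4')
w=load('wrist4');t=np.array([.55187,.08966])
for z in [.139,.165]: print(z,proj(w,[*t,z]))
R=w['R'];print(R)
# foot rim outline
a=np.linspace(0,2*np.pi,60); p=np.array([proj(w,[t[0]+.006*np.cos(q),t[1]+.006*np.sin(q),.139]) for q in a]); print(p.min(0),p.max(0))
p=np.array([proj(w,[.552+.0068*np.cos(q),.0913+.0068*np.sin(q),.062]) for q in a]); print(p.min(0),p.max(0))
E
```

```text
0.139 [271.44665166 250.00743891]
0.165 [270.97126115 271.8509963 ]
[[-7.73758379e-02  9.97001604e-01 -8.84301905e-04]
 [ 9.53549996e-01  7.42625593e-02  2.91937455e-01]
 [ 2.91127781e-01  2.17456791e-02 -9.56437003e-01]]
[260.16832289 239.47333947] [282.71242559 260.35795044]
[265.23787412 199.90141588] [283.91595252 217.79846417]
```

View pics/w4.png

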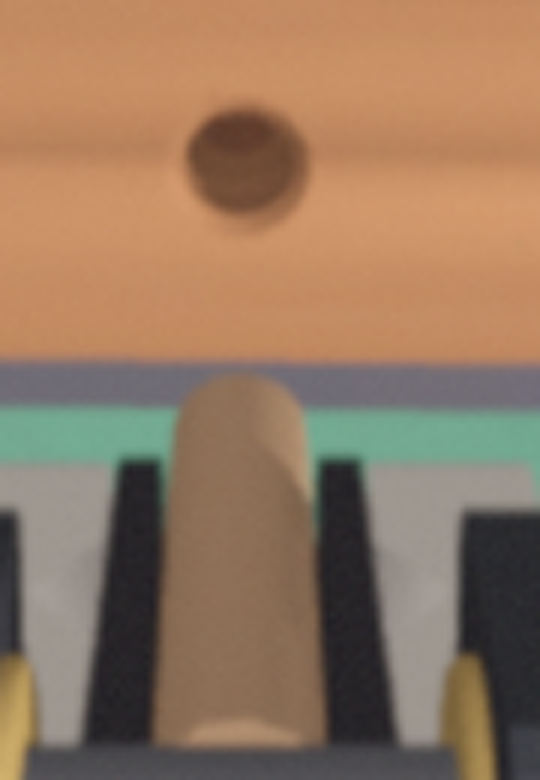

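```bash
python3 - <<'E'
from h import *
np.set_printoptions(precision=4,suppress=True)
w=load('wrist4')
print(atz(w,[275.0,251],.139),atz(w,[276.,207.9],.062))
for i in range(5):
    s=snap('wrist','wrist5'); o=sensors.get_obs();c=-s['R'].T@s['t']; print(o['tool_pos'],o['orientation'],c,atz(s,[275.0,251],.139),atz(s,[276.,207.9],.062))
crop('wrist5',235,180,325,310,6,'w5')
E
```

```text
[0.5523 0.0916 0.139 ] [0.5512 0.0923 0.062 ]
[0.552  0.0895 0.1678] [-179.9765   -0.0608 -175.7243] [0.4728 0.0833 0.3249] [0.5518 0.0893 0.139 ] [0.5506 0.09   0.062 ]
[0.5521 0.0895 0.168 ] [-179.9865   -0.035  -175.7344] [0.4728 0.0831 0.3251] [0.552  0.0891 0.139 ] [0.5508 0.0898 0.062 ]
[0.5522 0.0895 0.1682] [-179.9914   -0.0202 -175.7361] [0.4729 0.083  0.3253] [0.5522 0.0891 0.139 ] [0.551  0.0898 0.062 ]
[0.5522 0.0896 0.1683] [-179.9985   -0.0046 -175.7309] [0.4729 0.0831 0.3255] [0.5524 0.0892 0.139 ] [0.5512 0.0899 0.062 ]
[0.5523 0.0898 0.1683] [ 179.9973    0.0025 -175.7266] [0.473  0.0831 0.3256] [0.5525 0.0893 0.139 ] [0.5513 0.09   0.062 ]
```

View pics/w5.png

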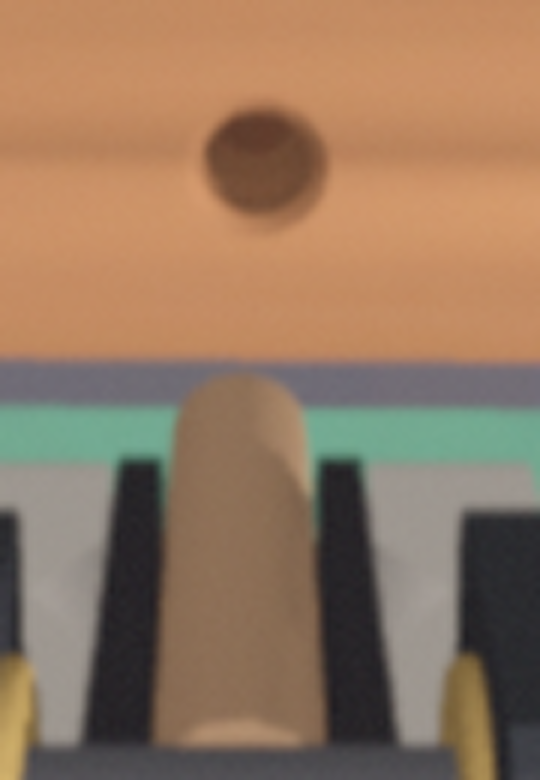

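{"method": "move_arm", "body": {"commands": [[0.4,0.05,0.23,1,0,0,0],[0.4,0.05,0.23,2.5,0,0,0],[0.4,0.05,0.23,4,0,0,0],[0.4,0.05,0.23,5.5,0,0,0],[0.4,0.05,0.23,6.5,0,0,0],[0.4,0.05,0.23,7,0,0,0],[0.4,0.05,0.23,7,0,0,0],[0.4,0.05,0.23,7,0,0,0]]}}

```text
clock: 7.8
tool_pos: [0.5521, 0.0931, 0.0987]
orientation: [180.0, 0.0, -175.6]
force: [0.2, -0.3, -0.5]
opening: 0.0113
```

```bash
python3 - <<'E'
from h import *
np.set_printoptions(precision=4,suppress=True)
for i in range(3): s=snap('wrist','wrist6')
o=sensors.get_obs();print(o['tool_pos'],o['orientation'],o['force'])
t=o['tool_pos'];print(proj(s,[t[0],t[1],t[2]-.0285]),proj(s,[.552,.0913,.062]))
crop('wrist6',220,190,330,310,6,'w6')
E
```

```text
[0.552  0.093  0.0987] [ 179.9808    0.0478 -175.654 ] [-0.7006 -0.6134 -0.4607]
[275.6087 251.0116] [272.5081 244.9373]
```

View pics/w6.png

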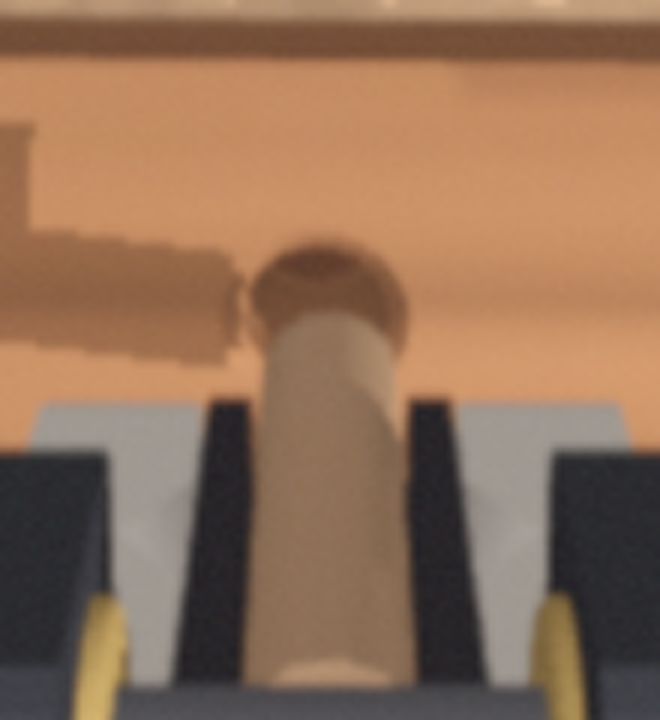

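{"method": "move_arm", "body": {"commands": [[0.4,0.1,0,0,0,0,0],[0.4,0.1,0,0.3,0,0,0],[0.4,0.1,0,0.5,0,0,0],[0.4,0.1,0,0.7,0,0,0],[0.4,0.1,0,0.9,0,0,0],[0.4,0.1,0,1.1,0,0,0],[0.4,0.1,0,1.2,0,0,0],[0.4,0.1,0,1.2,0,0,0]]}}

```text
clock: 8.95
tool_pos: [0.5507, 0.0927, 0.0861]
orientation: [-180.0, -0.0, -175.7]
force: [0.2, -1.9, -1.1]
opening: 0.0113
```

```bash
python3 - <<'E'
from h import *
np.set_printoptions(precision=4,suppress=True)
s=snap('wrist','wrist7')
o=sensors.get_obs();print(o['tool_pos'],o['orientation'],o['force'],o['moment'])
crop('wrist7',220,190,330,310,6,'w7')
E
```

```text
[0.5506 0.0927 0.0862] [-179.9886   -0.0145 -175.6607] [ 0.7083 -1.3943 -1.1206] [-0.6567 -0.407  -0.0192]
```

View pics/w7.png

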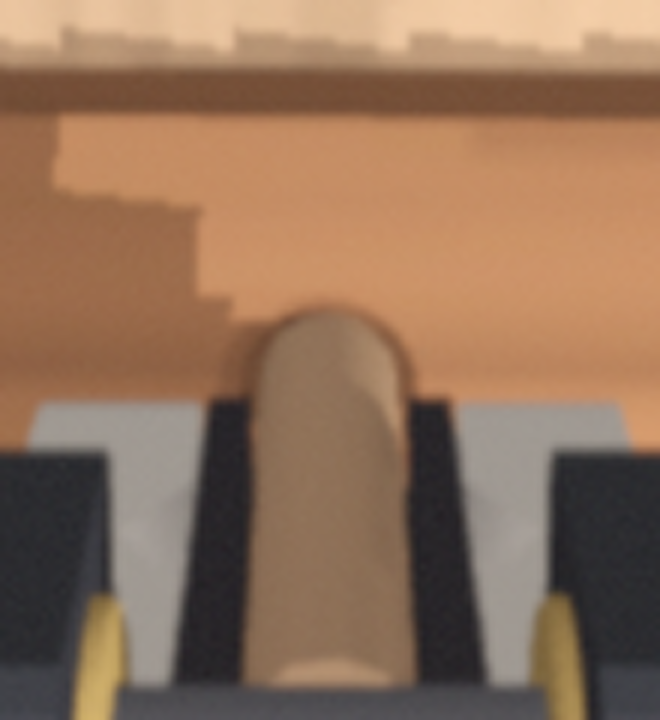

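{"method": "move_arm", "body": {"commands": [[0.4,0,0,0.1,0,0,0],[0.4,0,0,0.2,0,0,0],[0.4,0,0,0.3,0,0,0],[0.4,0,0,0.4,0,0,0],[0.4,0,0,0.5,0,0,0],[0.4,0,0,0.6,0,0,0],[0.4,0,0,0.6,0,0,0],[0.4,0,0,0.6,0,0,0]]}}

```text
clock: 10.0
tool_pos: [0.5507, 0.0927, 0.0802]
orientation: [-180.0, -0.0, -175.7]
force: [2.2, -4.6, -0.7]
opening: 0.0108
```

```bash
python3 - <<'E'
from h import *
np.set_printoptions(precision=4,suppress=True)
s=snap('wrist','wrist8')
o=sensors.get_obs();print(o['tool_pos'],o['orientation'],o['force'],o['moment'])
crop('wrist8',220,190,330,310,6,'w8')
E
```

```text
[0.5507 0.0927 0.0802] [-179.9914   -0.0118 -175.6584] [ 1.8299 -3.5027  0.3571] [-1.427  -0.6747 -0.0521]
```

View pics/w8.png

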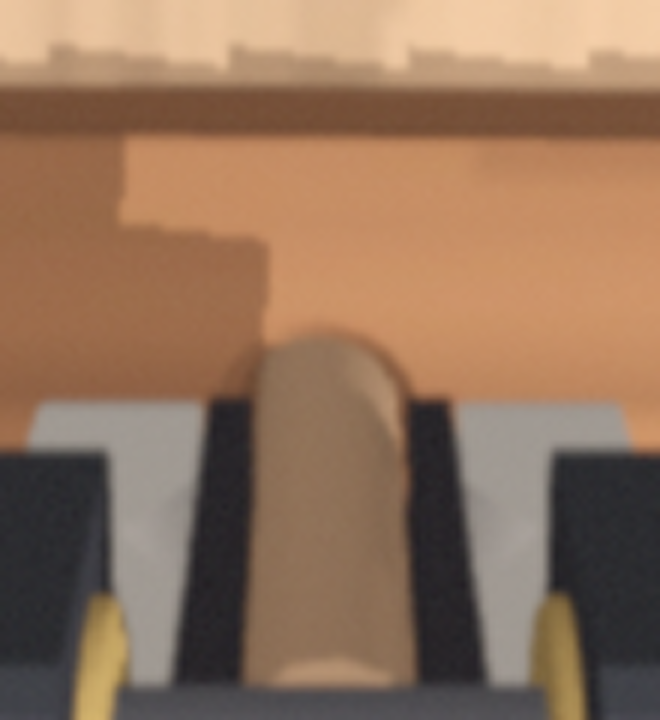

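{"method": "move_arm", "body": {"commands": [[0.4,-0.08,-0.12,0,0,0,0],[0.4,-0.08,-0.12,0,0,0,0],[0.4,-0.08,-0.12,0.3,0,0,0],[0.4,-0.08,-0.12,0.6,0,0,0],[0.4,-0.08,-0.12,0.9,0,0,0],[0.4,-0.08,-0.12,1.2,0,0,0],[0.4,-0.08,-0.12,1.2,0,0,0],[0.4,-0.08,-0.12,1.2,0,0,0]]}}

```text
clock: 11.05
tool_pos: [0.5517, 0.0917, 0.0683]
orientation: [-180.0, 0.0, -175.7]
force: [0.1, -0.6, -0.6]
opening: 0.0113
```

```bash
python3 - <<'E'
from h import *
np.set_printoptions(precision=4,suppress=True)
s=snap('wrist','wrist9')
o=sensors.get_obs();print(o['tool_pos'],o['orientation'],o['force'],o['moment'])
E
```

```text
[0.5517 0.0917 0.0683] [ 179.997     0.0094 -175.6555] [-0.2006  0.166   0.2744] [ 0.0629 -0.1963  0.0308]
```

{"method": "move_arm", "body": {"commands": [[2,0,0,0,0,0,0],[4,0,0,0,0,0,0],[6,0,0,0,0,0,0],[6,0,0,0,0,0,0],[6,0,0,0,0,0,0],[6,0,0,-0.5,0,0,0],[6,0,0,-3,0,0,0],[6,0,0,-7,0,0,0]]}}

```text
clock: 12.1
tool_pos: [0.5508, 0.0913, 0.1382]
orientation: [-179.9, -0.2, -175.7]
force: [-0.1, 0.1, 0.3]
opening: 0.0597
```

```bash
python3 - <<'E'
from h import *
np.set_printoptions(precision=4,suppress=True)
s=snap('wrist','wrist10');snap('side','side10')
o=sensors.get_obs();print(o['tool_pos'],o['orientation'],o['force'],o['opening'])
crop('side10',220,130,400,265,4.4,'s10')
E
```

```text
[0.5543 0.0926 0.143 ] [ 179.8922    0.4124 -175.6023] [0.2549 0.9797 0.8483] 0.06008123678742758
```

View pics/wrist10.png

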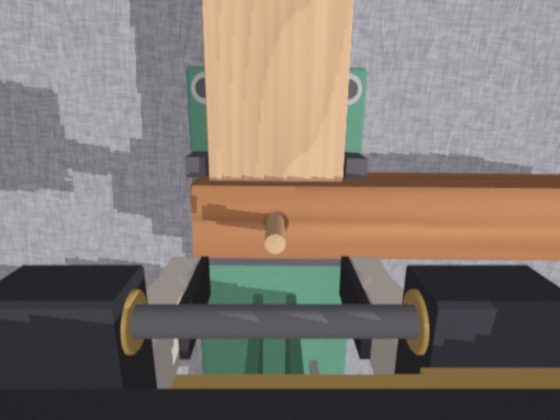

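View pics/s10.png

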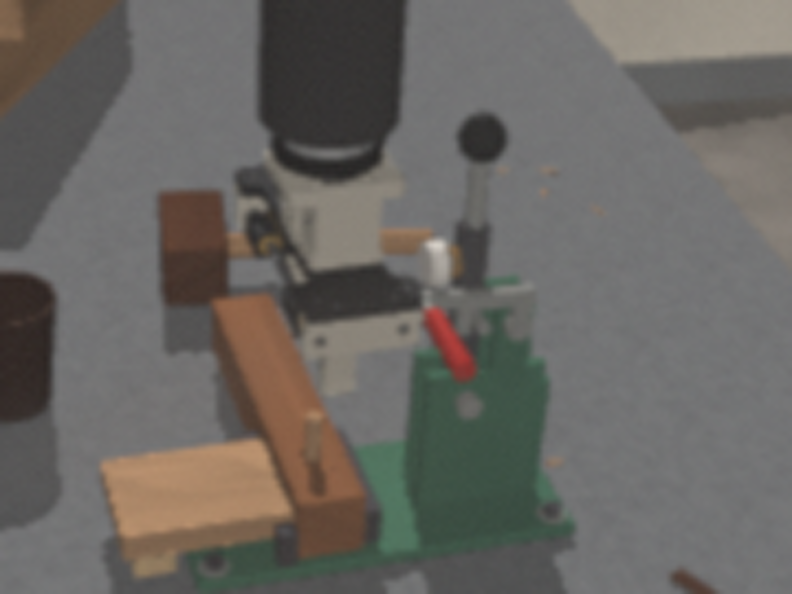

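```bash
python3 - <<'E'
from h import *
a=plan([.51,-.01,.29],-131)
plan([.625,.005,.26],-86,start=a)
E
```

```text
shift cm [  5.09  -9.86 -14.76] rot [-0.001  0.008 -0.778] dist 18.5 rotdeg 44.6
shift cm [-8.68 -7.7   3.  ] rot [-0.     0.    -0.785] dist 12.0 rotdeg 45.0
```

{"method": "move_arm", "body": {"commands": [[6,1,-0.5,-3,0,0,0],[6,2,-2,-6,0,0,0],[6,3,-4,-9,0,0,-0.1],[6,4,-6,-12,0,0,-0.2],[6,5,-8,-14,0,0,-0.34],[6,5.1,-9.5,-14.8,0,0,-0.49],[6,5.1,-9.9,-14.8,0,0,-0.64],[6,5.1,-9.9,-14.8,0,0,-0.78]]}}

```text
clock: 13.2
tool_pos: [0.5081, -0.0113, 0.2864]
orientation: [-180.0, 0.0, -130.7]
force: [0.8, 0.4, -0.9]
opening: 0.06
```

{"method": "move_arm", "body": {"commands": [[6,-0.5,-0.5,0,0,0,-0.15],[6,-2,-1.8,0.5,0,0,-0.31],[6,-4,-3.5,1,0,0,-0.47],[6,-6,-5.3,1.8,0,0,-0.63],[6,-8,-7.1,2.5,0,0,-0.78],[6,-8.7,-7.7,3,0,0,-0.78],[6,-8.7,-7.7,3,0,0,-0.78],[6,-8.7,-7.7,3,0,0,-0.78]]}}

```text
clock: 14.2
tool_pos: [0.6228, 0.0042, 0.2567]
orientation: [-180.0, 0.0, -86.4]
force: [-0.6, 0.0, -0.5]
opening: 0.0599
```

```bash
python3 - <<'E'
from h import *
np.set_printoptions(precision=4,suppress=True)
s=snap('wrist','wrist11');snap('side','side11')
o=sensors.get_obs();print(o['tool_pos'],o['orientation'],o['force'],o['opening'])
plan([.6248,.004,.187],-86)
print(proj(s,[.6259,-.0201,.205]),proj(s,[.6209,.0461,.205]))
E
```

```text
[0.623  0.0042 0.2571] [-179.935     0.0171  -86.3244] [0.3824 0.0975 0.0679] 0.060034419352313614
shift cm [ 0.04 -0.17  7.01] rot [-0.001  0.    -0.006] dist 7.0 rotdeg 0.3
[272.0456 196.9125] [273.5519 299.485 ]
```

View pics/wrist11.png

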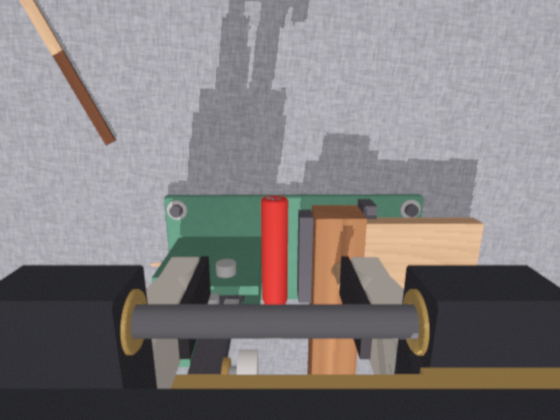

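View pics/side11.png

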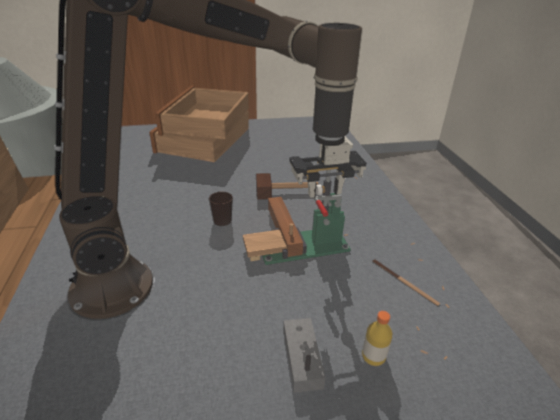

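{"method": "move_arm", "body": {"commands": [[6,0,-0.2,2,0,0,0],[6,0,-0.2,4,0,0,0],[6,0,-0.2,6,0,0,0],[6,0,-0.2,7,0,0,0],[6,0,-0.2,7,0,0,0],[4,0,-0.2,7,0,0,0],[2,0,-0.2,7,0,0,0],[1,0,-0.2,7,0,0,0]]}}

```text
clock: 15.3
tool_pos: [0.6257, 0.0045, 0.1868]
orientation: [-180.0, 0.0, -86.3]
force: [0.1, -0.5, -0.2]
opening: 0.0353
```

{"method": "move_arm", "body": {"commands": [[0.8,0,-0.2,0,0,0,0],[0.8,0,0,0,0,0,0],[0.8,0,0,0,0,0,0],[0.8,0,0,0,0,0,0],[0.8,0,0,0,0,0,0],[0.8,0,0,0,0,0,0],[0.8,0,0,0,0,0,0],[0.8,0,0,0,0,0,0]]}}

```text
clock: 16.3
tool_pos: [0.6228, 0.0041, 0.1855]
orientation: [179.7, -0.0, -86.3]
force: [-8.7, -0.3, 2.5]
opening: 0.0149
```

```bash
python3 - <<'E'
from h import *
np.set_printoptions(precision=4,suppress=True)
s=snap('wrist','wrist12')
o=sensors.get_obs();print(o['tool_pos'],o['orientation'],o['force'],o['opening'])
R0=Ro.from_euler('xyz',o['orientation'],degrees=True)
yaw=np.radians(4)
for th in np.linspace(0,1.4,15):
    q=np.radians(158.2)-th; d=.0808*np.array([np.cos(q)-np.cos(np.radians(158.2)),np.sin(q)-np.sin(np.radians(158.2))])
    w=np.array([d[0]*np.cos(yaw),d[0]*np.sin(yaw),d[1]])*100
    print(round(th,1),np.round(R0.inv().apply(w),2))
E
```

```text
[0.6228 0.0041 0.1855] [179.7004  -0.0108 -86.302 ] [-9.1038 -0.3682  2.7199] 0.015005322465473042
0.0 [0. 0. 0.]
0.1 [-0.   -0.33 -0.74]
0.2 [-0.   -0.74 -1.43]
0.3 [-0.01 -1.21 -2.09]
0.4 [-0.01 -1.75 -2.69]
0.5 [-0.01 -2.34 -3.24]
0.6 [-0.02 -2.99 -3.73]
0.7 [-0.02 -3.68 -4.15]
0.8 [-0.02 -4.4  -4.49]
0.9 [-0.03 -5.16 -4.77]
1.0 [-0.03 -5.95 -4.96]
1.1 [-0.03 -6.75 -5.08]
1.2 [-0.04 -7.55 -5.12]
1.3 [-0.04 -8.36 -5.07]
1.4 [-0.05 -9.16 -4.95]
```

View pics/wrist12.png

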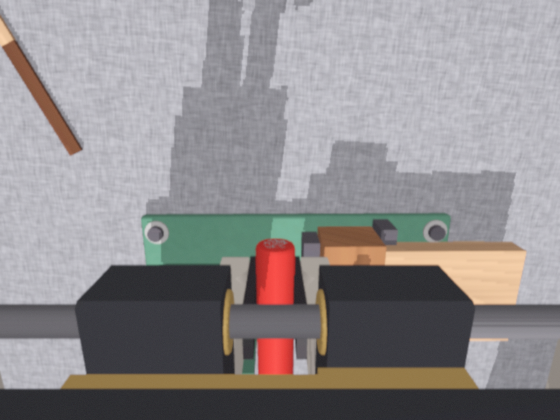

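{"method": "move_arm", "body": {"commands": [[0.8,0,0.1,-0.4,0,0,0],[0.8,0,-0.15,-0.75,0,0,0],[0.8,0,-0.55,-1.45,0,0,0],[0.8,0,-1.0,-2.1,0,0,0],[0.8,0,-1.55,-2.7,0,0,0],[0.8,0,-2.15,-3.25,0,0,0],[0.8,0,-2.8,-3.75,0,0,0],[0.8,0,-3.5,-4.15,0,0,0]]}}

```text
clock: 17.35
tool_pos: [0.6591, 0.0064, 0.2303]
orientation: [179.9, -0.0, -86.2]
force: [-13.7, 1.6, 12.2]
opening: 0.0149
```

```bash
python3 - <<'E'
from h import *
np.set_printoptions(precision=4,suppress=True)
s=snap('side','side13')
o=sensors.get_obs();print(o['tool_pos'],o['orientation'],o['force'],o['opening'])
crop('side13',260,110,380,250,4.2,'s13')
E
```

```text
[0.6604 0.0065 0.231 ] [-179.9974   -0.0443  -86.2344] [-10.2544   1.2495  11.4554] 0.015279397970986075
```

View pics/s13.png

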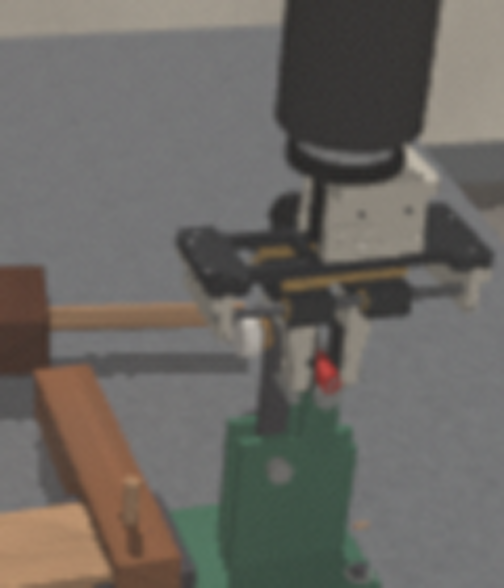

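{"method": "move_arm", "body": {"commands": [[0.8,0,-0.4,-0.35,0,0,0],[0.8,0,-1.0,-0.6,0,0,0],[0.8,0,-1.6,-0.75,0,0,0],[0.8,0,-2.2,-0.9,0,0,0],[0.8,0,-2.9,-1.0,0,0,0],[0.8,0,-3.6,-1.1,0,0,0],[0.8,0,-4.3,-1.1,0,0,0],[0.8,0,-4.7,-1.05,0,0,0]]}}

```text
clock: 18.4
tool_pos: [0.7083, 0.0094, 0.2405]
orientation: [-179.9, -0.0, -86.3]
force: [-4.5, -0.0, 4.4]
opening: 0.0153
```

```bash
python3 - <<'E'
from h import *
np.set_printoptions(precision=4,suppress=True)
s=snap('side','side14')
o=sensors.get_obs();print(o['tool_pos'],o['orientation'],o['force'],o['opening'])
crop('side14',260,110,380,250,4.2,'s14')
E
```

```text
[0.7087 0.0094 0.2404] [-179.8506   -0.049   -86.2562] [-2.7435  0.2665  6.6312] 0.0151198622334815
```

View pics/s14.png

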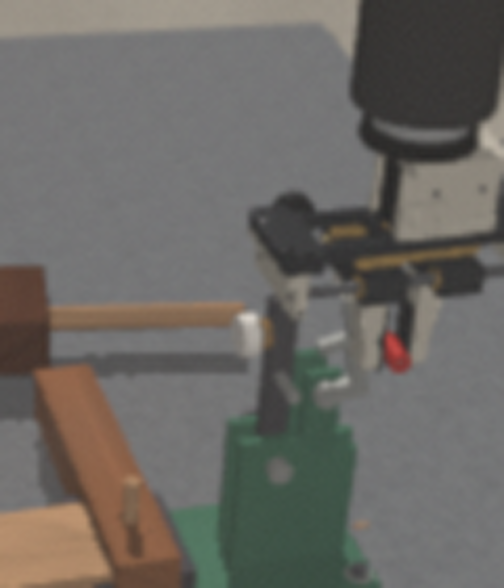

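{"method": "move_arm", "body": {"commands": [[2,0,0,0,0,0,0],[3.5,0,0,0,0,0,0],[4.5,0,0,0,0,0,0],[5,0,0,-1,0,0,0],[5,0,0,-4,0,0,0],[5,0,0,-8,0,0,0],[6,0,1,-12,0,0,0.1],[7,0,2,-15,0,0,0.25]]}}

```text
clock: 19.45
tool_pos: [0.6874, 0.0083, 0.3912]
orientation: [-179.9, 0.0, -100.8]
force: [0.1, 0.7, -0.9]
opening: 0.0645
```

```bash
python3 - <<'E'
from h import *
o=sensors.get_obs();print(o['tool_pos'],o['orientation'],o['force'],o['opening'])
snap('side','side15');crop('side15',260,80,380,250,3.5,'s15')
a=plan([.655,.03,.40],-176)
plan([.6629,.0985,.40],-176)
E
```

```text
[0.68735515 0.008305   0.39115418] [-1.79860450e+02  3.49041779e-02 -1.00841484e+02] [ 0.07447837  0.7243331  -0.85761325] 0.06446991691754132
shift cm [-1.54  3.6  -0.42] rot [-0.006  0.007  1.304] dist 3.9 rotdeg 74.7
shift cm [-8.42  4.17 -0.41] rot [-0.006  0.007  1.304] dist 9.4 rotdeg 74.7
```

View pics/s15.png

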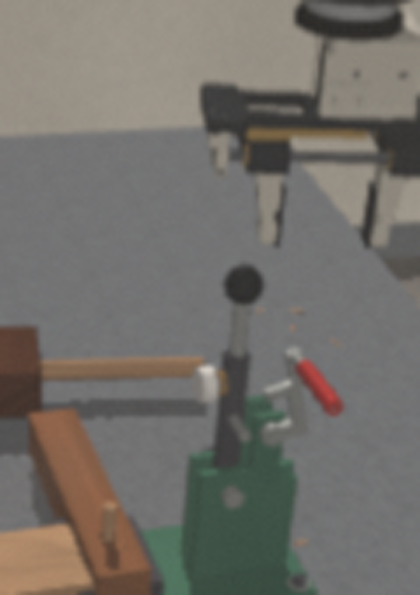

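Catch is back and the lever stands free, with the dowel still upright in the hole. Now to the ball.

{"method": "move_arm", "body": {"commands": [[7,-0.5,0.5,-0.4,0,0,0.16],[7,-1.5,1,-0.4,0,0,0.33],[7,-2.5,1.5,-0.4,0,0,0.5],[7,-4,2.2,-0.4,0,0,0.67],[7,-5.5,3,-0.4,0,0,0.84],[7,-7,3.6,-0.4,0,0,1.01],[7,-8.4,4.2,-0.4,0,0,1.17],[7,-8.4,4.2,-0.4,0,0,1.3]]}}

```text
clock: 20.5
tool_pos: [0.6613, 0.0998, 0.3929]
orientation: [180.0, 0.0, -175.3]
force: [-0.6, -0.2, 0.2]
opening: 0.07
```

```bash
python3 - <<'E'
from h import *
for i in range(4): s=snap('wrist','wrist16')
o=sensors.get_obs();print(o['tool_pos'],o['orientation'],o['force'],o['opening'])
plan([.6629,.0985,.292],-176)
print(proj(s,[.6629,.0985,.310]))
E
```

```text
[0.66152822 0.09869385 0.39269613] [ 1.79997318e+02  3.16462037e-02 -1.74894365e+02] [ 0.15090659  0.18280348 -0.3586969 ] 0.07024857643507504
shift cm [-0.13 -0.03 10.07] rot [0.    0.001 0.019] dist 10.1 rotdeg 1.1
[274.74894475 221.01251403]
```

View pics/wrist16.png

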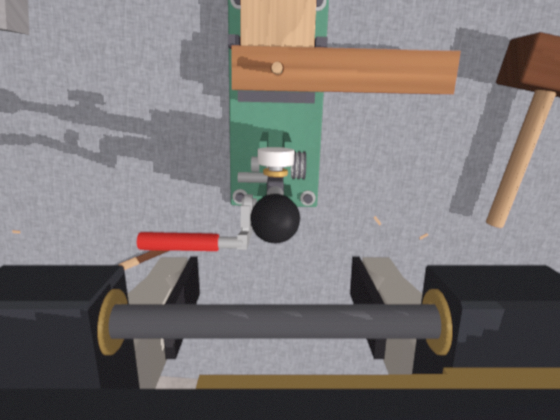

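{"method": "move_arm", "body": {"commands": [[7,-0.1,0,2.5,0,0,0.02],[7,-0.1,0,5.5,0,0,0.02],[7,-0.1,0,8.5,0,0,0.02],[7,-0.1,0,10,0,0,0.02],[7,-0.1,0,10.1,0,0,0.02],[6,-0.1,0,10.1,0,0,0.02],[4,-0.1,0,10.1,0,0,0.02],[2.8,-0.1,0,10.1,0,0,0.02]]}}

```text
clock: 21.7
tool_pos: [0.6627, 0.0989, 0.2921]
orientation: [180.0, 0.1, -176.2]
force: [-0.0, 0.3, 0.2]
opening: 0.0455
```

{"method": "move_arm", "body": {"commands": [[2.4,0,0,0,0,0,0],[2.4,0,0,0,0,0,0],[2.4,0,0,0,0,0,0],[2.4,0,0,0,0,0,0],[2.4,0,0,0,0,0,0],[2.4,0,0,0,0,0,0],[2.4,0,0,0,0,0,0],[2.4,0,0,0,0,0,0]]}}

```text
clock: 22.7
tool_pos: [0.6626, 0.099, 0.2915]
orientation: [180.0, 0.0, -176.2]
force: [-0.6, 3.5, 4.0]
opening: 0.0326
```

```bash
python3 - <<'E'
from h import *
np.set_printoptions(precision=4,suppress=True)
snap('wrist','wrist17')
o=sensors.get_obs();print(o['tool_pos'],o['orientation'],o['force'],o['opening'])
R0=Ro.from_euler('xyz',o['orientation'],degrees=True)
yaw=np.radians(4)
for th in np.linspace(0,1.6,17):
    d=.205*np.array([-np.sin(th),np.cos(th)-1]); w=np.array([d[0]*np.cos(yaw),d[0]*np.sin(yaw),d[1]])*100
    print(round(th,1),np.round(R0.inv().apply(w),2))
E
```

```text
[0.6626 0.099  0.2915] [ 179.9861    0.0297 -176.2229] [-0.1953  3.7276  4.0634] 0.03256428404195438
0.0 [0. 0. 0.]
0.1 [ 2.05 -0.01  0.1 ]
0.2 [ 4.07 -0.02  0.41]
0.3 [ 6.06 -0.02  0.91]
0.4 [ 7.98 -0.03  1.61]
0.5 [ 9.83 -0.04  2.5 ]
0.6 [11.58 -0.05  3.57]
0.7 [13.21 -0.05  4.81]
0.8 [14.71 -0.06  6.21]
0.9 [16.06 -0.06  7.75]
1.0 [17.25 -0.07  9.41]
1.1 [18.28 -0.07 11.19]
1.2 [19.11 -0.08 13.06]
1.3 [19.76 -0.08 15.01]
1.4 [20.21 -0.08 17.01]
1.5 [20.46 -0.08 19.04]
1.6 [20.5  -0.08 21.09]
```

View pics/wrist17.png

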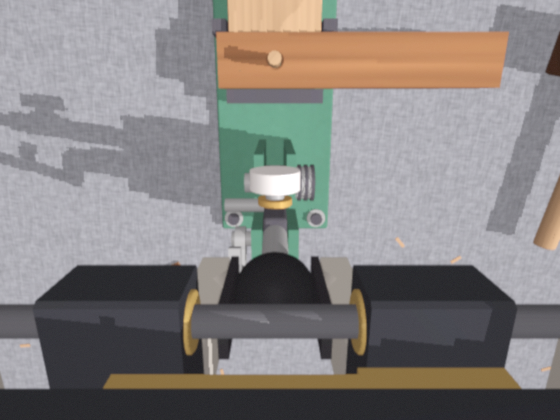

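{"method": "move_arm", "body": {"commands": [[2.4,0.8,0,0.05,0,0,0],[2.4,2.05,0,0.1,0,0,0],[2.4,3.05,0,0.25,0,0,0],[2.4,4.05,0,0.4,0,0,0],[2.4,5.05,0,0.65,0,0,0],[2.4,6.05,0,0.9,0,0,0],[2.4,7.05,0,1.25,0,0,0],[2.4,8,0,1.6,0,0,0]]}}

```text
clock: 23.75
tool_pos: [0.5819, 0.0936, 0.2749]
orientation: [180.0, -0.0, -176.2]
force: [1.6, 4.3, 2.0]
opening: 0.0327
```

```bash
python3 - <<'E'
from h import *
np.set_printoptions(precision=4,suppress=True)
o=sensors.get_obs();print(o['tool_pos'],o['orientation'],o['force'],o['opening'])
p=o['tool_pos']-np.array([.6617,.0987,.105-.019+.0]);print(np.hypot(np.hypot(p[0],p[1]),p[2]),np.arctan2(np.hypot(p[0],p[1]),p[2]))
E
```

```text
[0.5819 0.0936 0.2749] [ 179.9898   -0.0061 -176.2292] [1.6006 4.3266 2.0267] 0.032697124673978124
0.20515467914169963 0.40033333659981835
```

{"method": "move_arm", "body": {"commands": [[2.4,0.93,0,0.43,0,0,0],[2.4,1.85,0,0.89,0,0,0],[2.4,2.74,0,1.41,0,0,0],[2.4,3.6,0,1.96,0,0,0],[2.4,4.43,0,2.57,0,0,0],[2.4,5.23,0,3.2,0,0,0],[2.4,5.99,0,3.89,0,0,0],[2.4,6.73,0,4.6,0,0,0]]}}

```text
clock: 24.75
tool_pos: [0.5148, 0.0891, 0.2288]
orientation: [180.0, -0.0, -176.2]
force: [0.6, 5.1, 2.9]
opening: 0.0324
```

{"method": "move_arm", "body": {"commands": [[2.4,0.7,0,0.75,0,0,0],[2.4,1.35,0,1.54,0,0,0],[2.4,1.95,0,2.36,0,0,0],[2.4,2.54,0,3.2,0,0,0],[2.4,3.08,0,4.08,0,0,0],[2.4,3.57,0,4.98,0,0,0],[2.4,4.0,0,5.9,0,0,0],[2.4,4.4,0,6.85,0,0,0]]}}

```text
clock: 25.75
tool_pos: [0.4707, 0.0861, 0.1601]
orientation: [180.0, -0.0, -176.2]
force: [-1.0, 6.2, 3.3]
opening: 0.0324
```

```bash
cat >> h.py <<'E'
def lev():
    o=sensors.get_obs();print(o['tool_pos'],o['orientation'],o['force'],o['opening'])
    p=o['tool_pos']-np.array([.6617,.0987,.105-.019+.0]);print(np.hypot(np.hypot(p[0],p[1]),p[2]),np.arctan2(np.hypot(p[0],p[1]),p[2]))
E
python3 - <<'E'
from h import *
np.set_printoptions(precision=4,suppress=True)
snap('side','side18');crop('side18',220,130,400,265,4.4,'s18');snap('wrist','wrist18')
lev()
E
```

```text
[0.4705 0.0861 0.1595] [-179.9924   -0.0801 -176.2428] [-2.9929  6.4502  4.1886] 0.032327164502522834
0.20526714174345143 1.2043780121069148
```

View pics/s18.png

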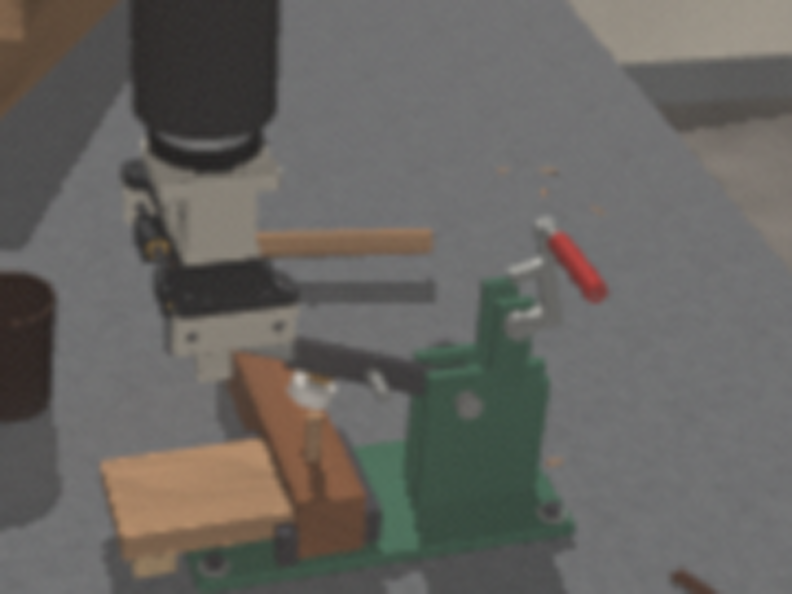

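View pics/wrist18.png

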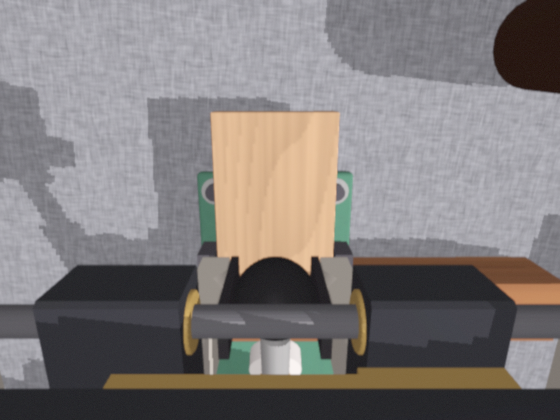

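{"method": "move_arm", "body": {"commands": [[2.4,0.2,0.1,0.5,0,0,0],[2.4,0.34,0.1,1,0,0,0],[2.4,0.5,0.1,1.5,0,0,0],[2.4,0.65,0.1,2,0,0,0],[2.4,0.8,0.1,2.5,0,0,0],[2.4,0.9,0.1,3,0,0,0],[2.4,1.0,0.1,3.5,0,0,0],[2.4,1.1,0.1,4,0,0,0]]}}

```text
clock: 26.85
tool_pos: [0.46, 0.0856, 0.121]
orientation: [-179.9, -0.0, -176.2]
force: [-5.3, -4.1, 13.1]
opening: 0.0326
```

```bash
python3 - <<'E'
from h import *
np.set_printoptions(precision=4,suppress=True)
snap('side','side19');crop('side19',220,130,400,265,4.4,'s19');snap('wrist','wrist19')
lev()
E
```

```text
[0.4599 0.0856 0.1206] [-179.919    -0.0646 -176.2274] [-4.0572 -5.5431  8.98  ] 0.03217176544623595
0.20513393221813137 1.4012360035944869
```

View pics/s19.png

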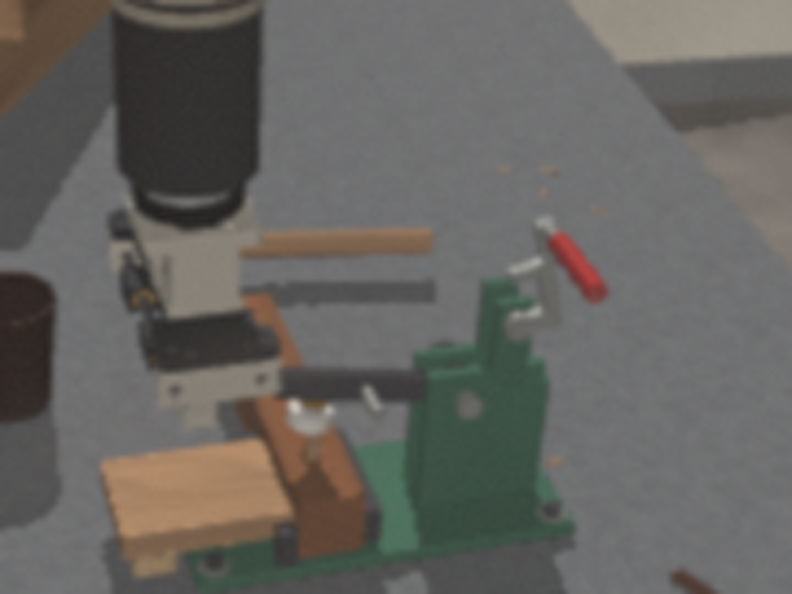

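View pics/wrist19.png

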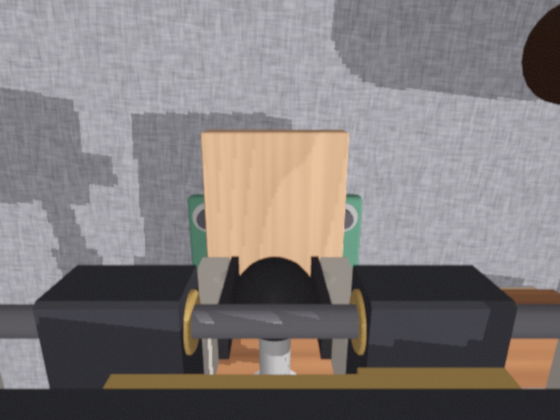

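{"method": "move_arm", "body": {"commands": [[2.4,0.08,-0.05,0.5,0,0,0],[2.4,0.13,-0.05,1,0,0,0],[2.4,0.18,-0.05,1.5,0,0,0],[2.4,0.23,-0.05,2,0,0,0],[2.4,0.26,-0.05,2.4,0,0,0],[2.4,0.27,-0.05,2.8,0,0,0],[2.4,0.28,-0.05,3.2,0,0,0],[2.4,0.28,-0.05,3.5,0,0,0]]}}

```text
clock: 27.95
tool_pos: [0.4574, 0.0854, 0.086]
orientation: [-180.0, -0.0, -176.2]
force: [-3.5, -3.2, 11.2]
opening: 0.0326
```

```bash
python3 - <<'E'
from h import *
np.set_printoptions(precision=4,suppress=True)
snap('side','side20');crop('side20',220,130,400,265,4.4,'s20');snap('wrist','wrist20')
lev()
E
```

```text
[0.4575 0.0854 0.0857] [-179.9641   -0.0313 -176.2259] [-4.6856 -3.4617  9.2343] 0.032291429212873056
0.20467840828118566 1.5720435302208098
```

View pics/s20.png

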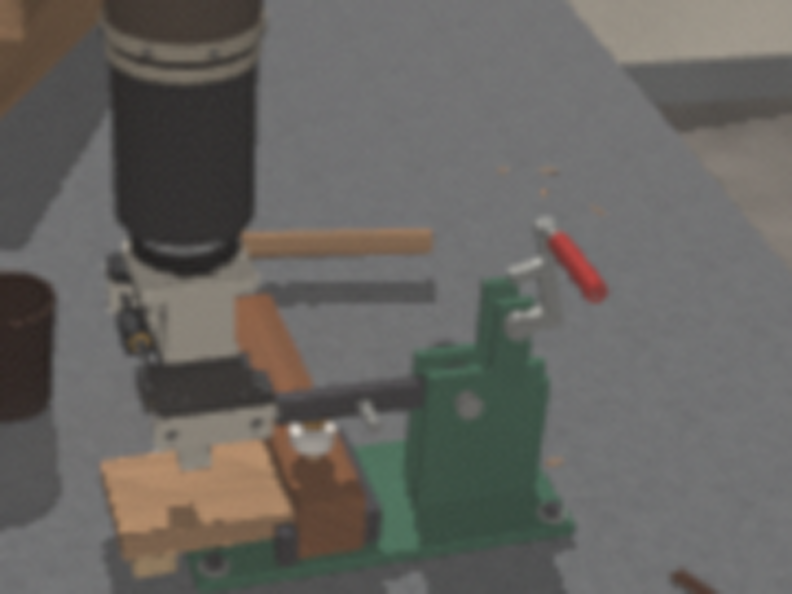

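View pics/wrist20.png

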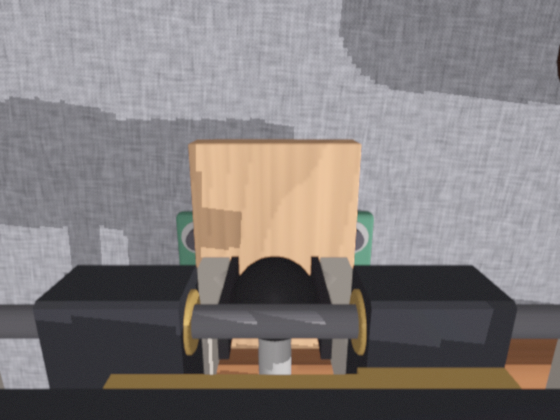

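{"method": "move_arm", "body": {"commands": [[2.4,0,0,0.05,0,0,0],[2.4,0,0,0.1,0,0,0],[2.4,0,0,0.15,0,0,0],[2.4,0,0,0.2,0,0,0],[2.4,0,0,0.25,0,0,0],[2.4,0,0,0.3,0,0,0],[2.4,0,0,0.3,0,0,0],[2.4,0,0,0.3,0,0,0]]}}

```text
clock: 29.05
tool_pos: [0.4575, 0.0854, 0.083]
orientation: [-180.0, -0.0, -176.2]
force: [-4.5, -3.5, 12.0]
opening: 0.0324
```

```bash
python3 - <<'E'
from h import *
np.set_printoptions(precision=4,suppress=True)
lev()
E
```

```text
[0.4575 0.0854 0.083 ] [-179.9656   -0.0253 -176.2199] [-4.5317 -3.4757 11.967 ] 0.03241316220691317
0.20469454308928672 1.585429341866415
```

{"method": "move_arm", "body": {"commands": [[2.4,0,0,0.1,0,0,0],[2.4,0,0,0.2,0,0,0],[2.4,0,0,0.3,0,0,0],[2.4,0,0,0.4,0,0,0],[2.4,0,0,0.4,0,0,0],[2.4,0,0,0.4,0,0,0],[2.4,0,0,0.4,0,0,0],[2.4,0,0,0.4,0,0,0]]}}

```text
clock: 30.05
tool_pos: [0.458, 0.0855, 0.0807]
orientation: [-180.0, 0.1, -176.2]
force: [-11.3, -3.5, 32.3]
opening: 0.0326
```

```bash
python3 - <<'E'
from h import *
np.set_printoptions(precision=4,suppress=True)
lev()
snap('side','side21');crop('side21',260,180,340,240,10,'s21');snap('wrist','wrist21');crop('wrist21',180,230,370,390,4,'w21')
E
```

```text
[0.458  0.0855 0.0807] [-179.9607    0.0544 -176.1711] [-11.3339  -3.5243  32.2744] 0.03261330977843935
0.20421044798991214 1.596802096187213
```

View pics/s21.png

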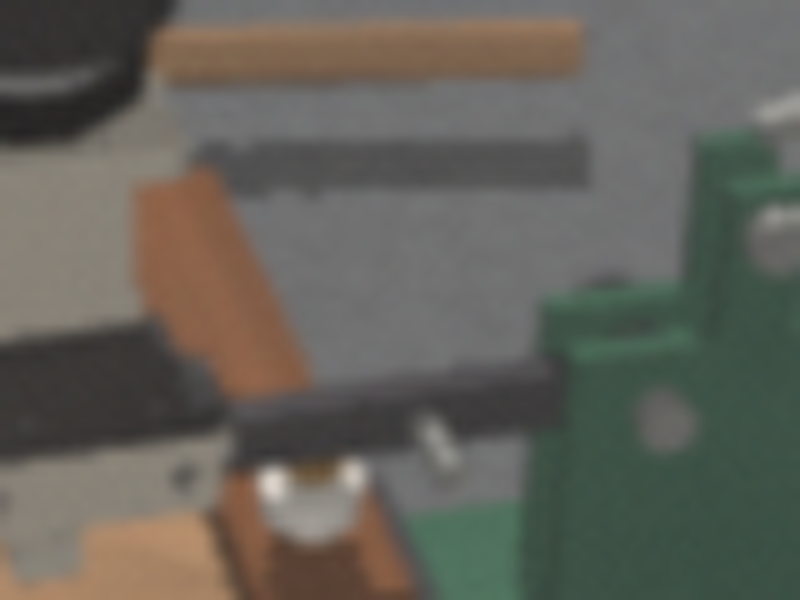

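View pics/w21.png

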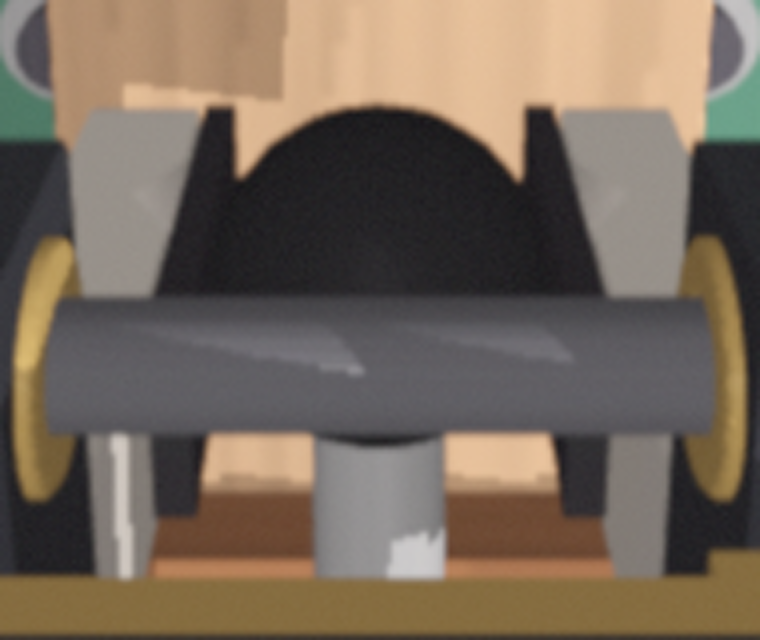

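{"method": "move_arm", "body": {"commands": [[2.4,0,0,0,0,0,0],[2.4,0,0,-0.03,0,0,0],[2.4,0,0,-0.06,0,0,0],[2.4,0,0,-0.06,0,0,0],[2.4,0,0,-0.06,0,0,0],[2.4,0,0,-0.06,0,0,0],[2.4,0,0,-0.06,0,0,0],[2.4,0,0,-0.06,0,0,0]]}}

```text
clock: 31.15
tool_pos: [0.458, 0.0855, 0.0809]
orientation: [-180.0, 0.0, -176.2]
force: [-9.3, -3.5, 26.5]
opening: 0.0326
```

```bash
python3 - <<'E'
from h import *
np.set_printoptions(precision=4,suppress=True)
lev()
s=snap('side','side22');im=cv2.imread('pics/side22.png')
big=cv2.resize(im[200:250,260:340],None,fx=10,fy=10,interpolation=cv2.INTER_CUBIC)
for z,c in [(.072,(0,0,255)),(.076,(255,0,0)),(.08,(0,255,255))]:
    for a in np.linspace(0,2*np.pi,80):
        p=(proj(s,[.5522+.016*np.cos(a),.0913+.016*np.sin(a),z])-[260,200]+.5)*10; cv2.circle(big,tuple(int(v) for v in p),1,c,-1)
cv2.imwrite('pics/s22.png',big)
E
```

```text
[0.458  0.0855 0.0809] [-179.9643    0.0464 -176.1826] [-9.2624 -3.4909 26.4995] 0.03256179954842931
0.2042274638819465 1.5956718876732738
```

View pics/s22.png

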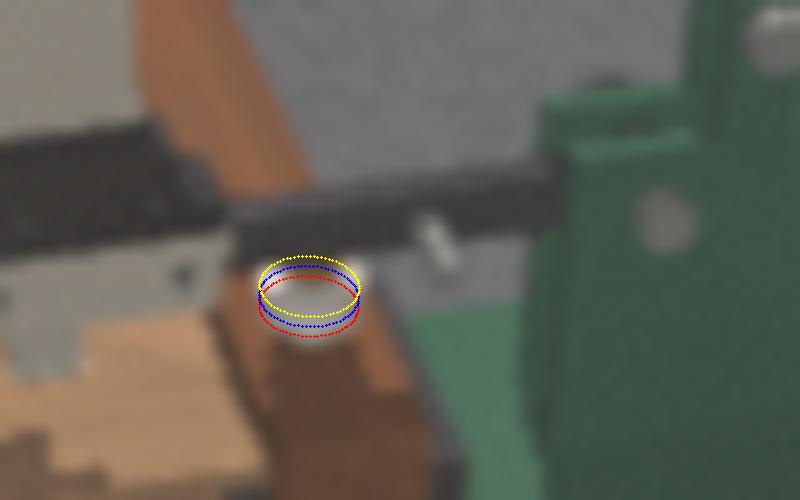

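```bash
python3 - <<'E'
from h import *
lev(); print(job.close_job())
E
```

```text
[0.45796372 0.08546275 0.08092586] [-1.79963759e+02  4.62958369e-02 -1.76184829e+02] [-10.28224512  -3.85190232  26.7011906 ] 0.032546599399069925
0.2042288986903456 1.59564425076356
the job is handed in; nothing more can be done
None
```

The job was handed in at about 31 s of the 72 s allowed, with the gripper still holding the lever down on the dowel.

**What I did:** I stood the pale dowel in the leg's hole while the catch still locked the lever, and let go of it. I then pinched the catch handle, carried it up and back to roughly 1.3 rad, and released it. Last, I gripped the ball and pulled the lever down until it stopped solid. I did not touch the dark dowel, glue bottle, stain pot or mallet, but I did not check their positions again at the end.

**Last checks:**
- **Force:** as the lever stopped, the upward force at the gripper jumped from 12 N to 32 N. I eased it to a steady 26 to 27 N, with about 10 N sideways.
- **Foot height:** in the side picture the foot's lower edge is at, or up to 3 mm below, the 72 mm above the bench expected for a dowel that is fully home.
- **Lever angle:** the angle worked out from the gripper position is 1.596 rad, a little past the nominal 1.57 but short of the 1.63 end stop. I put this down to a couple of millimetres of calibration error or slight slip of the ball in the pads.

The dowel's top is hidden under the foot, so I did not see it directly at the end.

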